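Start the bench mixer and hold the flask pressed in its sprung ring

TASK

Get the round flask mixed on the press-to-run bench mixer. First start the mixer: turn its spring-return knob clockwise to the stop and let go, so that it springs back. Then set the round-bodied flask (not the conical one) upright in the sprung ring cradle and press it down to the bottom of the ring's travel; finish while still holding it pressed down there, do not let go. Leave the conical flask and the dispenser bottle standing where they are.

Things in the scene. Friction and masses are not known exactly. Their poses are not given: they have to be found in the camera images.
- mixer: Press-to-run bench mixer: low grey housing 130 mm (x) x 240 mm (y) x 45 mm high, fixed to the bench, turned by some yaw. Origin at the centre of its underside on the bench. On its flat top (z 45 mm) stand the sprung ring cradle at its own (0, -60 mm) and the start knob at its own (0, +60 mm).
- ring_centre (a point): Centre of the upper edge of the sprung ring cradle on the mixer: an upright dark rubber cup, outer radius 34 mm, round mouth of radius 24 mm, 16 mm deep. Its edge is 85 mm above the bench when up, and the cup slides straight down with this point on it. The round flask's body sits on the mouth's inner edge, with the flask's underside about 6 mm below that edge.
- cradle (a joint): How far the ring cradle is pressed down, in m: 0 = up (sprung), 0.014 = bottom stop. The spring needs 6 N to begin to move and 13 N at the bottom; the flask's weight alone does not move it. It springs up when let go.
- knob_grip (a point): On the start knob's vertical axis, 78.5 mm above the bench, 8 mm under the top of its grip bar (black, upright, 44 mm long, 12 mm thick, 32 mm tall, on a disc of radius 22 mm whose top is 54.5 mm above the bench). At rest the bar lies along the mixer's x axis. Pinch it across its 12 mm; open the fingers 60 mm or more to let it swing back between them.
- start_knob (a joint): Turn of the start knob in rad: 0 = rest, 1.2 = stop, growing clockwise seen from above. A spring (0.024 N m at rest, 0.12 N m at the stop) turns it back to 0 when released.
- round_flask: The flask to be mixed: brown glass, ball-shaped body of radius 32 mm (its centre 28 mm above the underside), flat foot of radius 16 mm, upright neck of radius 12 mm from 57 to 104 mm above the underside, lip of radius 14.5 mm from 104 to 110 mm, dark stopper up to 122 mm; 0.11 to 0.23 kg. Origin at the centre of its underside, z along the neck. Stands loose on the bench.
- conical_flask: Bystander: flask of the same glass with the same neck and height, but a cone-shaped body (base radius 33 mm). Origin at the centre of its underside. Leave it standing.
- dispenser_bottle: Bystander: plastic dispenser bottle, 59 mm in diameter, body 90 mm and with its nozzle 140 mm tall. Origin at the centre of its underside. Leave it standing.
Mind the look-alikes: they are no part of the job. Leave any turquoise look-alike of the round_flask alone.

How it is judged:
On the way, in this order (a step that is already met when the one before it is completed fails the run):
1. the start knob is turned to its stop (value of joint start_knob above 1.1 rad), for 0.1 s.
2. the start knob is let go and has sprung back (value of joint start_knob below 0.1 rad and contact force between the fingers and mixer below 0.5 N), for 0.1 s.
3. the round flask sits upright in the ring cradle (horizontal distance between round_flask and ring_centre below 0.008 m and z of round_flask in the frame of ring_centre below -0.002 m and angle between round_flask's own z axis and vertical below 0.2 rad), for 0.1 s.
At the end, for the whole second after the job is handed in: Round flask in the ring: within 6 mm of centre, underside over 3 mm below the ring edge, tilt under 0.15 rad, still. Fingers hold it, over 6 N on the cradle, cradle joint above 0.0115 m. Knob below 0.1 rad (value of joint cradle above 0.0115 m and horizontal distance between round_flask and ring_centre below 0.006 m and z of round_flask in the frame of ring_centre below -0.003 m and angle between round_flask's own z axis and vertical below 0.15 rad and linear speed of round_flask below 0.02 m/s and contact force between the fingers and round_flask above 3 N and contact force between round_flask and mixer above 6 N and value of joint start_knob below 0.1 rad); the arm keeps its last pose, push and grip.
It fails at once if the conical flask is moved by more than 30 mm or tipped (distance of conical_flask from where it was at the start of the episode above 0.03 m or angle between conical_flask's own z axis and vertical above 0.5 rad).
It fails at once if the dispenser bottle is moved by more than 30 mm or tipped (distance of dispenser_bottle from where it was at the start of the episode above 0.03 m or angle between dispenser_bottle's own z axis and vertical above 0.5 rad).
It also fails if it takes over 56 s, if anything falls off the work surface, if the arm or the gripper's body presses on something with over 40 N, if the wrist force passes 120 N, or if a joint passes its speed limit or range.

ROBOT

A 6-joint arm with a two-finger parallel gripper is mounted at the origin on a cart in front of the work surface, level with it; the furniture and walls round the work are solid. World frame = base frame: x ahead of the robot, y to its left, z up, the work surface at z = 0. Lengths are in m, angles in rad, forces in N, time in s.
With the tool pointing down it reaches from about 0.325 to 0.775 m from the base axis. Payload 9.3 kg.
Tool frame: the origin (TCP) lies between the finger pads; the fingertips stand ahead of it and the grasp point (between the pads) lies 3 mm ahead of it (arm.tips_ahead is the z of the fingertips in the tool frame, in m); z points along the fingers, y is the line along which they close (so a half turn about z gives the same grasp; the last joint's range is limited). The gripper opens to 85 mm and grips with 20 to 120 N. Pads are 22 mm wide; open, the fingers measure 114 mm over their backs; the gripper's body (76 mm by 85 mm) begins 54 mm behind the grasp point. The pads swing forward as they close: fully open they stand 13 mm farther back than shut.
Start: joints at [-1.343, 0.259, 0.021, 1.334, 0, 1.418], TCP at [0.204, -0.511, 0.253] pointing down, gripper open.
Joint ranges: [-3.04, 3.04], [-0.91, 1.82], [-1.04, 1.36], [-1.92, 1.95], [-1.52, 1.45], [-3.14, 3.14]. Speed limits (rad/s): [2.22, 2.22, 2.79, 3.14, 3.14, 3.14].

INTERFACE

Orientations are given as a rotation vector (axis times angle).
In Python, from station import arm gives the robot as it stands. Calls block until the motion is done:
- arm.movep(position, orientation): joint-space move of the TCP to a pose.
- arm.movel(position, v=0.15, attitude=None, stop_force=None): straight line of the TCP; attitude=None keeps the orientation; v is the mean speed in m/s. With stop_force (N) it stops when the force on the tool has changed by that much, and returns True; else False.
- arm.movej(angles): joint-space move.
- arm.move_gripper(opening): finger opening in m; the grip force is fixed at half the most; returns when the fingers have stopped.
- arm.pause(seconds).
- arm.ik(position, orientation): joint angles nearest the present ones, or None.
- arm.read_state(): the state.
- arm.camera(name): name is "scene" or "top" or "wrist"; returns the picture (420x560x3 uint8, blue, green, red); there is no depth.
- arm.camera_model(name): a dict with "fx", "fy", "cx", "cy" (pixels), "rvec" (rotation vector, rad) and "tvec" (3), from world to camera coordinates, as OpenCV has them; the wrist camera has in their place "mount" (4x4, takes a point from camera to tool coordinates, whose origin is the TCP and whose axes are the flange's). Camera axes: x right, y down, z forward; pixel columns grow to the right and rows downward; lengths in m; the calibration is good to about 2 mm. The wrist camera is an equidistant fisheye: a pixel r from the principal point sees the ray r / f radians off the axis. A picture is of the moment at which its call begins: read the wrist's pose just before it. camera_model takes no time and is no camera call.
A pose or a line that the arm cannot do raises arm.IKError and nothing moves.
- arm.close_job(): hands the job in; it is judged then, once.
Trained networks look in the newest picture that a camera, given by its name, has taken for a name from the list of things; names that differ only in an ending like _2 or _b are one class to them, and where a whole thing is asked for, a point or a joint stands for the part that bears it (a point fixed in the world has none). Each returns a list of dicts, best first, with "conf" (0 to 1); they miss things now and then, are a little off and sometimes report something else, mostly with a low value. They report only what shows in the picture. A call takes as long as a camera call. They do not tell look-alikes from the thing itself.
- arm.search_frame(camera, query): "rect" ([left, top, width, height] in pixels, round what is visible of it).
- arm.regions_of(camera, query): "mask" (420x560 bool, what is visible of it) and "rect" ([left, top, width, height] in pixels, round what is visible of it).
The state is a dict: "time_s": time; "joint_pos": joint angles; "joint_velocities": joint speeds; "tau": joint torques, N m; "eef_pos": TCP position; "tcp_rot": TCP orientation; "force": force on the tool from outside, world axes, zero at the start; "torque": the same for the moment, N m; "finger_gap": finger opening in m; "gripper_force": force on a finger pad.
Only numpy, scipy, OpenCV 4.12 (cv2) and the standard library are available. Lean on these libraries where they do the work, as an engineer would, in place of code of your own. Each camera call takes 0.05 s, during which the arm holds its last target. There are 200 camera calls.

## Working session

There is one attempt and no reset: what is moved stays moved. The work goes in short steps, each a Python script; the robot and the scene stay as the last script left them, time stands still between calls to the robot, and variables do not carry over. Pictures are saved under pics/ and viewed, at most 10 in all, crops included, and the job is handed in when it is done.

```bash
mkdir -p pics; ls
python3 - <<'E'
from station import arm
import cv2,numpy as np
a=arm.camera("scene");
for c in ["scene","top"]:
    im=arm.camera(c); cv2.imwrite(f"pics/{c}0.png",im)
    m=arm.camera_model(c); print(c,{k:np.round(v,4).tolist() for k,v in m.items()})
    for q in ["mixer","ring_centre","knob_grip","round_flask","conical_flask","dispenser_bottle"]:
        print(q,[(np.round(d["rect"]).tolist(),round(d["conf"],2)) for d in arm.search_frame(c,q)])
print(arm.tips_ahead,arm.camera_model("wrist"),arm.read_state())
E
```

```text
pics
scene {'fx': 485.0208, 'fy': 485.0208, 'cx': 283.2694, 'cy': 209.013, 'rvec': [1.1675, -2.34, 1.0106], 'tvec': [0.2898, 0.3714, 0.9324]}
mixer [([186.0, 222.0, 107.0, 91.0], 0.8), ([246.0, 223.0, 31.0, 25.0], 0.24)]
ring_centre [([245.0, 223.0, 31.0, 26.0], 0.82)]
knob_grip [([214.0, 258.0, 20.0, 22.0], 0.83), ([272.0, 173.0, 26.0, 47.0], 0.21)]
round_flask [([338.0, 184.0, 19.0, 40.0], 0.88), ([314.0, 208.0, 26.0, 46.0], 0.83)]
conical_flask [([271.0, 175.0, 27.0, 44.0], 0.88)]
dispenser_bottle [([313.0, 206.0, 25.0, 46.0], 0.6)]
top {'fx': 473.3642, 'fy': 473.3642, 'cx': 279.3165, 'cy': 206.7883, 'rvec': [2.1667, -2.1797, 0.1011], 'tvec': [-0.0528, 0.5056, 1.0494]}
mixer [([148.0, 177.0, 113.0, 71.0], 0.71)]
ring_centre [([212.0, 193.0, 31.0, 34.0], 0.88)]
knob_grip []
round_flask [([334.0, 209.0, 29.0, 28.0], 0.83), ([281.0, 224.0, 31.0, 29.0], 0.6)]
conical_flask [([282.0, 156.0, 29.0, 27.0], 0.76), ([376.0, 219.0, 37.0, 26.0], 0.67), ([169.0, 209.0, 13.0, 21.0], 0.59)]
dispenser_bottle [([377.0, 220.0, 35.0, 25.0], 0.59)]
0.022 {'fx': 325.19226210127806, 'fy': 325.192262101
[... 391 characters left out ...]
1.00000000e+00]])} {'time_s': 0.75, 'joint_pos': array([-1.34260320e+00,  2.58577033e-01,  2.14831506e-02,  1.33365121e+00,
        3.11995908e-05,  1.41820640e+00]), 'joint_velocities': array([ 0.00062737, -0.00014903,  0.00080008, -0.00031322,  0.00022425,
        0.00077116]), 'tau': array([-8.64493668e-04, -5.55283713e+01,  3.44710279e+01,  1.16085735e-03,
       -2.47277167e-04, -2.39306409e-06]), 'eef_pos': array([ 0.20441636, -0.5106083 ,  0.25328457]), 'tcp_rot': array([3.08477564e+00, 5.94516084e-01, 5.20135854e-05]), 'force': array([ 0.0656984 ,  0.60664563, -0.54990129]), 'torque': array([0.03655301, 0.00395012, 0.08673478]), 'gripper_force': 0.0, 'finger_gap': 0.0854193634547025}
```

Run:
```python
import cv2,numpy as np
a=cv2.imread("pics/scene0.png")[150:330,170:390];b=cv2.imread("pics/top0.png")[140:270,130:430]
a=cv2.resize(a,None,fx=3.2,fy=3.2,interpolation=cv2.INTER_CUBIC)
b=cv2.resize(b,None,fx=2.6,fy=2.6,interpolation=cv2.INTER_CUBIC)
cv2.imwrite("pics/a.png",a);cv2.imwrite("pics/b.png",b)
```

```text
(no output)
```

View pics/a.png

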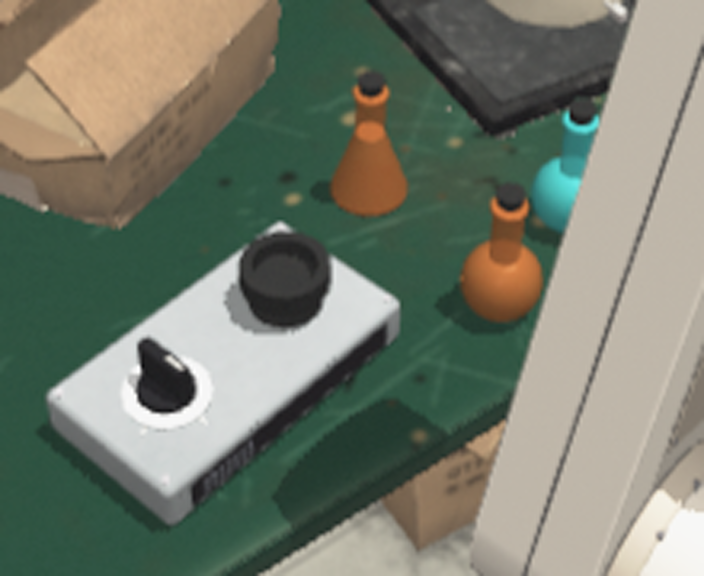

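View pics/b.png

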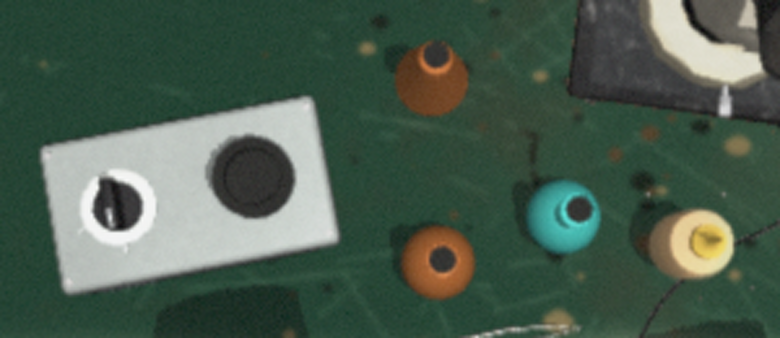

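The brown round flask is at top px (299,241) and scene px (327,238). What could be mistaken for it:
- turquoise look-alike at top px (346,223)
- brown conical flask at top px (297,169)
- beige dispenser at top px (395,233)

I choose the brown ball-bodied one; the crop already confirms it. Next I locate things.

```bash
cat > h.py <<'E'
import cv2,numpy as np
from scipy.spatial.transform import Rotation as R
from station import arm
def on_z(c,px,z):
    m=arm.camera_model(c);Rm=R.from_rotvec(m["rvec"]).as_matrix();t=np.array(m["tvec"])
    d=Rm.T@np.array([(px[0]-m["cx"])/m["fx"],(px[1]-m["cy"])/m["fy"],1]);o=-Rm.T@t
    return (o+d*(z-o[2])/d[2])
def wproj(P,pos,rot):
    m=arm.camera_model("wrist");T=np.eye(4);T[:3,:3]=R.from_rotvec(rot).as_matrix();T[:3,3]=pos
    p=np.linalg.inv(T@m["mount"])@np.append(P,1);r=np.hypot(p[0],p[1]);th=np.arctan2(r,p[2])
    return np.array([m["cx"]+m["fx"]*th*p[0]/r,m["cy"]+m["fy"]*th*p[1]/r])
def wray_z(px,pos,rot,z):
    m=arm.camera_model("wrist");T=np.eye(4);T[:3,:3]=R.from_rotvec(rot).as_matrix();T[:3,3]=pos;T=T@m["mount"]
    u=(np.array(px)-[m["cx"],m["cy"]])/m["fx"];th=np.hypot(*u)
    d=T[:3,:3]@np.array([u[0]/th*np.sin(th),u[1]/th*np.sin(th),np.cos(th)]);o=T[:3,3]
    return o+d*(z-o[2])/d[2]
def down(yaw): # tool z down, tool y (closing line) at world angle yaw
    y=np.array([np.cos(yaw),np.sin(yaw),0]);z=np.array([0,0,-1.]);return R.from_matrix(np.array([np.cross(y,z),y,z]).T).as_rotvec()
E
python3 - <<'E'
from h import *
T=lambda x,y:(x/2.6+130-.3,y/2.6+140-.3); S=lambda x,y:(x/3.2+170-.3,y/3.2+150-.3)
p=lambda n,c,px,z:print(n,c,on_z(c,px,z).round(4))
p("flask","top",T(442,260),.122);p("flask","scene",S(511,192),.12)
p("ring","top",T(253,175),.085);p("ring","scene",S(285,272),.085)
p("knob","top",T(116,203),.0865);p("knobdisc","top",T(118,207),.0545)
p("turq","top",T(579,209),.122);p("con","top",T(436,54),.122);p("disp","top",T(708,240),.14)
c=[on_z("top",T(*q),.045) for q in [(42,148),(312,97),(338,240),(66,293)]]
for q in c:print(q.round(4))
c2=[on_z("scene",S(*q),.045) for q in [(50,395),(280,224),(400,302),(177,518)]]
for q in c2:print(q.round(4))
for c in(c,c2):
    c=np.array(c);ctr=c.mean(0);v=(c[0]+c[3]-c[1]-c[2])[:2];print(ctr,"yaw of +y axis",np.degrees(np.arctan2(v[1],v[0])))
E
```

```text
flask top [ 0.4282 -0.0971  0.122 ]
flask scene [ 0.4345 -0.1011  0.12  ]
ring top [0.4998 0.056  0.085 ]
ring scene [0.4948 0.0605 0.085 ]
knob top [0.4773 0.1679 0.0865]
knobdisc top [0.4762 0.1733 0.0545]
turq top [ 0.4678 -0.2056  0.122 ]
con top [ 0.5925 -0.0939  0.122 ]
disp top [ 0.442  -0.3021  0.14  ]
[0.5278 0.2412 0.045 ]
[0.5706 0.01   0.045 ]
[ 0.4476 -0.0121  0.045 ]
[0.4041 0.2184 0.045 ]
[0.5274 0.2409 0.045 ]
[0.5706 0.0127 0.045 ]
[ 0.4496 -0.012   0.045 ]
[0.387  0.2245 0.045 ]
[0.48750892 0.11438266 0.045     ] yaw of +y axis 100.57723408521791
[0.48363498 0.11652509 0.045     ] yaw of +y axis 102.83047461318151
```

View pics/scene0.png

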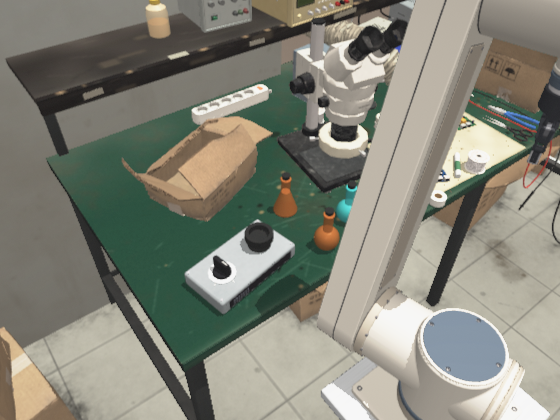

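Run:
```python
from h import *
K=np.array([.4765,.1734]);y0=np.radians(100.6)
best=None
for k in (0,np.pi):
    for dy in(0,-1.25):
        q=arm.ik([*K,.078],down(y0+k+dy)); print(k,dy,None if q is None else q.round(2))
k=0 if arm.ik([*K,.078],down(y0-1.25)) is not None and abs(arm.ik([*K,.078],down(y0))[5])<abs(arm.ik([*K,.078],down(y0+np.pi))[5]) else np.pi
print("k",k)
arm.movep([*K,.20],down(y0+k))
s=arm.read_state();im=arm.camera("wrist")
for n,P in dict(knobtop=[*K,.0865],barA=[K[0]+.022*np.cos(y0-np.pi/2),K[1]+.022*np.sin(y0-np.pi/2),.0865],barB=[K[0]-.022*np.cos(y0-np.pi/2),K[1]-.022*np.sin(y0-np.pi/2),.0865],ring=[.4985,.0554,.085],flask=[.428,-.097,.122]).items():
    u=wproj(np.array(P),s["eef_pos"],s["tcp_rot"]);print(n,u.round(1))
    cv2.drawMarker(im,tuple(int(x) for x in u.round()),(0,0,255),0,9,1)
cv2.imwrite("pics/w1.png",im);print(s["time_s"],s["eef_pos"])
```

```text
0 0 [ 0.18  0.3  -0.39  0.88  0.   -0.  ]
0 -1.25 [ 0.18  0.3  -0.39  0.88  0.    1.25]
3.141592653589793 0 [ 0.18  0.3  -0.39  0.88  0.    3.14]
3.141592653589793 -1.25 [ 0.18  0.3  -0.39  0.88  0.   -1.89]
k 0
knobtop [281.4 211.3]
barA [281.5 238.9]
barB [281.4 182.3]
ring [133.  210.6]
flask [-20.2 111.5]
3.3583 [0.47681919 0.17279501 0.2000068 ]
```

View pics/w1.png

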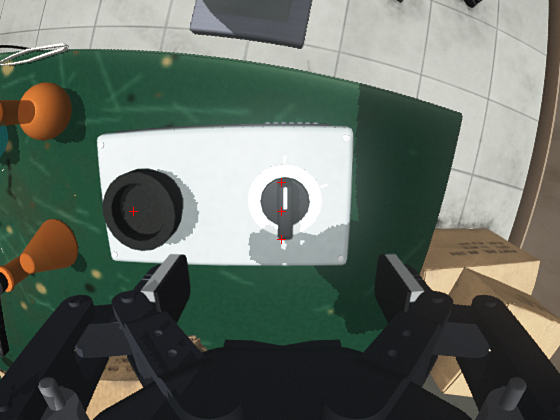

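The wrist view shows the bar at about (285,210) against a predicted 281, so it sits roughly 2 mm toward +y. The ring at (140,210) shifts the same way. I'll descend with half the correction and look again up close.

Run:
```python
from h import *
K=np.array([.4765,.1734])+.0018*np.array([np.cos(1.756),np.sin(1.756)])
print(K)
arm.movel([*K,.10],.2)
s=arm.read_state();im=arm.camera("wrist")
print(wproj(np.array([*K,.0865]),s["eef_pos"],s["tcp_rot"]),s["eef_pos"],s["time_s"])
cv2.imwrite("pics/w2.png",im)
```

```text
[0.47616854 0.17516922]
[280.19424154 269.76844006] [0.47669022 0.17503807 0.10063448] 4.0583
```

View pics/w2.png

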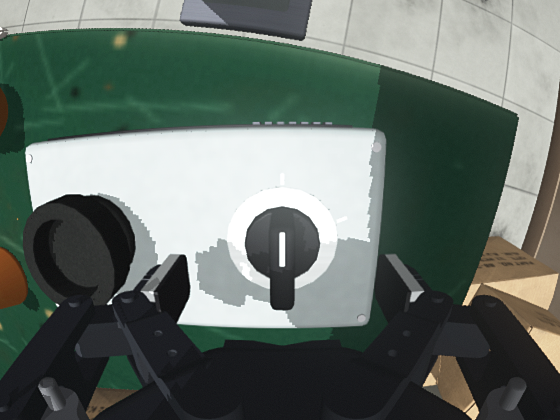

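The bar is at u≈282, within 1 mm of centred between the fingers, and its stripe ends at the predicted axis. Next I pinch, turn and release.

Run:
```python
from h import *
K=np.array([.4763,.1751]);y0=np.radians(100.6)
p=[*K,.083]
arm.movel(p,.1,stop_force=15)
g=lambda t:(lambda s:print(t,round(s["time_s"],2),"gap",round(s["finger_gap"],4),s["force"].round(1),s["torque"].round(2),s["eef_pos"].round(4),s["joint_pos"][5].round(3)))(arm.read_state())
g("down");arm.move_gripper(.006);g("grip")
for a in(.4,.8,1.1,1.2):
    arm.movep(p,down(y0-a));g(a)
arm.pause(.2);g("hold")
cv2.imwrite("pics/top_k.png",arm.camera("top"))
```

```text
down 4.42 gap 0.0853 [ 0.2 -0.4 -0.3] [ 0.02 -0.01 -0.06] [0.4764 0.1751 0.0837] 0.002
grip 5.09 gap 0.0109 [-1.1 -2.2  5.5] [-0.33  0.25 -0.01] [0.4764 0.1749 0.0833] 0.002
0.4 5.56 gap 0.0109 [-1.7  4.1  5.6] [0.84 0.27 0.04] [0.4764 0.1757 0.0833] 0.398
0.8 6.03 gap 0.011 [1.1 7.6 3.3] [ 1.64 -0.01  0.05] [0.4767 0.1764 0.0833] 0.797
1.1 6.42 gap 0.011 [ 1.9 10.6  0.1] [ 2.17 -0.41  0.16] [0.4771 0.1768 0.0833] 1.098
1.2 6.67 gap 0.0112 [ 3.3 11.1  1.3] [ 2.28 -0.55  0.15] [0.4773 0.1769 0.0833] 1.198
hold 6.87 gap 0.0108 [ 1.6 10.7  0.6] [ 2.21 -0.59  0.11] [0.4773 0.1769 0.0833] 1.197
```

Run:
```python
from h import *
y0=np.radians(100.6);p=[.4766,.1765,.083]
def g(t):
    s=arm.read_state();print(t,round(s["time_s"],2),"gap",round(s["finger_gap"],4),s["force"].round(1),s["torque"].round(2),s["eef_pos"].round(4),s["joint_pos"][5].round(3))
arm.movep(p,down(y0-1.24));arm.pause(.25);g("1.24")
arm.move_gripper(.085);arm.pause(.3);g("open")
im=arm.camera("wrist");cv2.imwrite("pics/w3.png",im)
```

```text
1.24 7.42 gap 0.0108 [3.5 5.3 3.2] [ 1.1  -0.71  0.63] [0.4774 0.1771 0.0833] 1.24
open 8.43 gap 0.0847 [0.4 0.2 0.3] [-0.01  0.01 -0.01] [0.4766 0.1765 0.083 ] 1.244
```

View pics/w3.png

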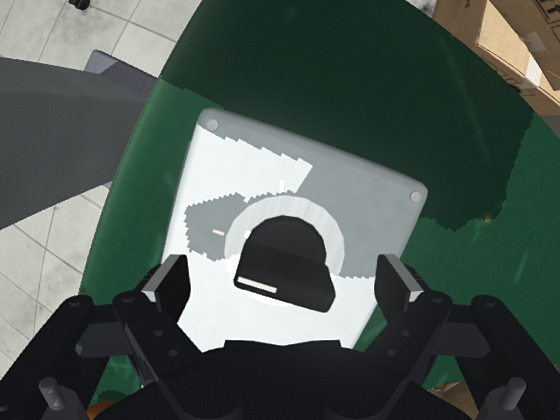

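The knob has sprung back: the bar's long side is parallel to the housing edge, and the tool force is about 0. Next I measure the ring and flask with the wrist camera directly overhead.

```bash
cat >> h.py <<'E'
def meas(name,P,zref,yaw,zt,n=2):
    P=np.array(P,float)
    for i in range(n):
        t=P-.065*np.array([-np.sin(yaw),np.cos(yaw)])
        arm.movep([*t,zt],down(yaw));arm.pause(.15)
        s=arm.read_state();im=arm.camera("wrist");ds=arm.regions_of("wrist",name)
        best=None
        for d in ds:
            c=max(cv2.findContours(d["mask"].astype(np.uint8),cv2.RETR_EXTERNAL,cv2.CHAIN_APPROX_NONE)[0],key=len)[:,0]
            w=np.array([wray_z(q,s["eef_pos"],s["tcp_rot"],zref)[:2] for q in c]);(x,y),r=cv2.minEnclosingCircle(w.astype(np.float32))
            A=np.c_[2*w,np.ones(len(w))];f=np.linalg.lstsq(A,(w**2).sum(1),rcond=None)[0]
            rf=np.sqrt(f[2]+f[0]**2+f[1]**2)
            dist=np.hypot(*(f[:2]-P))
            print(name,round(d["conf"],2),"enc",round(x,4),round(y,4),round(r,4),"fit",f[:2].round(4),rf.round(4))
            if dist<.03 and (best is None): best=f[:2]
        if best is not None:P=best
    cv2.imwrite(f"pics/m_{name}.png",im);print(s["time_s"]);return P
E
python3 - <<'E'
from h import *
arm.movel([.4766,.1765,.20],.25)
y=np.radians(100.6)
print(meas("ring_centre",[.4985,.0575],.085,y,.2))
print(meas("round_flask",[.43,-.098],.035,np.radians(60),.25))
E
```

```text
ring_centre 0.61 enc 0.5001 0.0583 0.0338 fit [0.4999 0.0582] 0.033
ring_centre 0.92 enc 0.4998 0.0584 0.034 fit [0.4998 0.0582] 0.0331
11.05
[0.4997809  0.05821498]
round_flask 0.93 enc 0.4703 -0.2145 0.045 fit [ 0.4718 -0.2111] 0.0361
round_flask 0.81 enc 0.4293 -0.0958 0.0316 fit [ 0.4297 -0.096 ] 0.0304
round_flask 0.53 enc 0.6056 -0.0946 0.0554 fit [ 0.5992 -0.0958] 0.0388
round_flask 0.5 enc 0.4899 0.1172 0.1394 fit [0.4887 0.1165] 0.111
round_flask 0.87 enc 0.43 -0.096 0.032 fit [ 0.4299 -0.0959] 0.0308
round_flask 0.7 enc 0.4711 -0.2148 0.0449 fit [ 0.4718 -0.2116] 0.0363
12.6833
[ 0.42992208 -0.09588306]
```

View pics/m_round_flask.png

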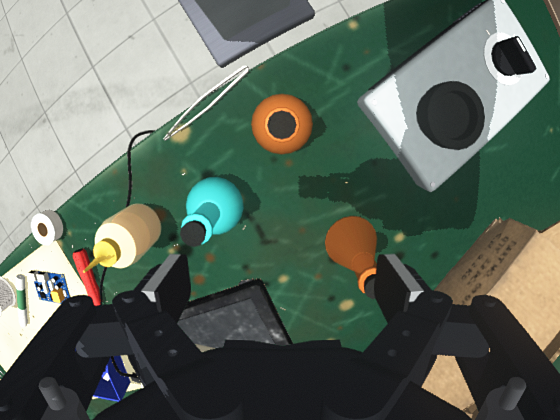

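The brown round flask is at (282,123) and upright. The turquoise one at (215,210) and the conical one at (350,245) are clear of the fingers. Now the grasp.

Run:
```python
from h import *
F=[.4299,-.0959];C=[.4998,.0583];o=down(np.radians(60));o2=down(np.radians(80))
def g(t):
    s=arm.read_state();print(t,round(s["time_s"],2),"gap",round(s["finger_gap"],4),round(s["gripper_force"],1),s["force"].round(1),s["torque"].round(2),s["eef_pos"].round(4))
arm.movep([*F,.22],o);print(arm.movel([*F,.088],.12,stop_force=12));g("at")
arm.move_gripper(.015);g("grip")
arm.movel([*F,.215],.12);g("lift")
arm.movep([*C,.215],o2);arm.pause(.3);g("over")
cv2.imwrite("pics/w_over.png",arm.camera("wrist"));cv2.imwrite("pics/s_over.png",arm.camera("scene"))
im=arm.camera("top");cv2.imwrite("pics/t_over.png",im)
a=cv2.imread("pics/w_over.png");b=cv2.imread("pics/s_over.png")[150:300,180:380]
cv2.imwrite("pics/over.png",np.vstack([cv2.resize(a,(400,300)),cv2.resize(b,(400,300),interpolation=cv2.INTER_CUBIC)]))
```

```text
False
at 14.43 gap 0.0851 0.0 [0.2 0.2 0.7] [ 0.04 -0.03 -0.02] [ 0.4303 -0.0961  0.0885]
grip 15.03 gap 0.0233 58.5 [-0.8 -1.5  4.6] [-0.37  0.3  -0.04] [ 0.43   -0.0961  0.0882]
lift 16.23 gap 0.0235 58.7 [-0.2  0.9 -1.5] [ 0.02  0.02 -0.02] [ 0.4296 -0.0957  0.2143]
over 17.25 gap 0.0236 58.7 [-0.4 -0.7 -0.8] [-0.03  0.   -0.  ] [0.4997 0.0574 0.2151]
```

View pics/over.png

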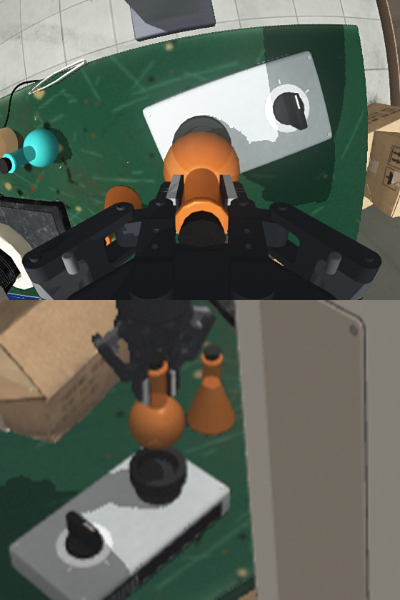

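The flask is gripped upright above the ring, so I lower it and feel for the seat.

Run:
```python
from h import *
C=[.4999,.0586]
def g(t):
    s=arm.read_state();print(t,round(s["time_s"],2),"gap",round(s["finger_gap"],4),s["force"].round(1),s["torque"].round(2),s["eef_pos"].round(4))
arm.movel([*C,.178],.1);arm.pause(.2);g("pre")
print(arm.movel([*C,.162],.02,stop_force=4));arm.pause(.3);g("seat")
for z in (.160,.156,.153):
    print(arm.movel([*C,z],.03,stop_force=35));arm.pause(.2);g(z)
```

```text
pre 18.12 gap 0.0238 [ 0.7  0.  -1.5] [-0.07  0.01 -0.03] [0.5002 0.0586 0.1787]
True
seat 19.0 gap 0.0235 [-0.2  0.4  4.3] [-0.13 -0.11 -0.06] [0.4997 0.0585 0.1666]
False
0.16 19.56 gap 0.0234 [-0.9 -1.8  6.8] [-0.12  0.18 -0.01] [0.5    0.0585 0.1603]
False
0.156 20.04 gap 0.0238 [-1.4 -0.6  9.8] [-0.18  0.27  0.  ] [0.5    0.0585 0.1565]
False
0.153 20.49 gap 0.0237 [-1.3 -0.6 10.5] [-0.17  0.35  0.07] [0.5001 0.0585 0.1537]
```

Run:
```python
from h import *
C=[.4999,.0586]
def g(t):
    s=arm.read_state();print(t,round(s["time_s"],2),"gap",round(s["finger_gap"],4),s["force"].round(1),s["torque"].round(2),s["eef_pos"].round(4))
for z in (.1515,.150,.1485):
    arm.movel([*C,z],.03,stop_force=40);arm.pause(.3);g(z)
a=arm.camera("wrist");b=arm.camera("scene")[150:300,180:380]
cv2.imwrite("pics/end.png",np.vstack([cv2.resize(a,(400,300)),cv2.resize(b,(400,300),interpolation=cv2.INTER_CUBIC)]))
```

```text
0.1515 21.04 gap 0.0237 [-3.3 -2.5 18.2] [-0.35  0.65  0.03] [0.5004 0.0583 0.153 ]
0.15 21.59 gap 0.0237 [-5.1 -3.3 27.5] [-0.47  0.93  0.03] [0.501  0.0582 0.1527]
0.1485 22.14 gap 0.0237 [-7.2 -4.2 39.2] [-0.62  1.24  0.05] [0.5016 0.0581 0.1525]
```

View pics/end.png

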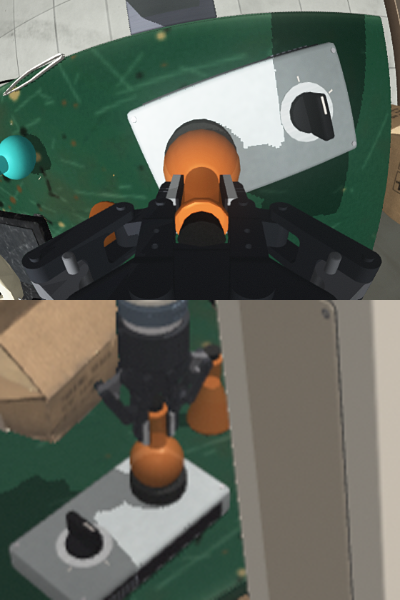

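The force rises sharply at TCP z≈0.153, so the cradle is at its bottom stop. The flask sits upright in the ring and the knob is at rest. I'll ease off to about 27 N and hand in.

Run:
```python
from h import *
arm.movel([.4996,.0587,.1501],.03);arm.pause(.6)
s=arm.read_state();print(s["time_s"],s["force"].round(1),s["eef_pos"].round(4),s["gripper_force"])
if s["force"][2]>17: print(arm.close_job())
```

```text
23.0917 [-3.2 -3.4 25.7] [0.5011 0.0582 0.1527] 60.51355943083763
the job is handed in; nothing more can be done
None
```

I ran the mixer job and handed it in at about 23 s. The knob was turned to its stop and sprang back, and the brown round flask is upright in the ring, held at the bottom of its travel with about 26 N. The hand-in call returned no verdict.

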